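# Half-turn the bayonet lid of a pill grinder and hold it

### The job

Lift the loose white cover off the pill grinder by its knob and set it down, upright and not dropped, on the bare table beside the grinder. Then take the grinder's bayonet lid by its bar grip, put it down into the grinder with its cross pin through the two slots, and turn it clockwise (seen from above) to the halfway point, where the bar points at the two small round studs on the cup, well short of the lock click. Finish while still gripping the lid there: do not let go, and leave the other things on the table where they are.

Things in the scene. Friction and masses are not known exactly. Their poses are not given: they have to be found in the camera images.
- grinder: Pill grinder, a fixed round steel cup 76 mm across, 70 mm high, on a rubber foot 92 mm across. Origin: centre of the underside, on the table; z up. Two slots for the lid's pin, at its +x and -x sides, are marked outside the cup by upright square tabs 10 mm wide, reaching 49 mm from the axis. Half a turn of the cup makes no difference.
- collar (a point): Centre of the grinder's mouth, at rim height (70 mm). The grey collar here, 8 mm deep, has a 44 mm hole; its two slots are 12 mm wide at the inner edge, wider outwards, to 60 mm across. The bore below is 60 mm wide. A pin down a slot can turn only clockwise (from above), at most 90 degrees; sprung balls resist from about 60 and click behind the pins at 90 (locked: too far).
- stud (a point): One of the two round studs (10 mm balls, reaching 46 mm from the axis, 62 mm up) on the outside of the cup that mark halfway: 45 degrees clockwise (from above) from the slots. This one belongs to the +x slot; the other is opposite.
- bayonet_lid: Bayonet lid, 0.14 kg, loose, standing on its stem on the table. Origin: centre of the stem's underside; z up. Steel stem 39 mm across, 24 mm long, foot bevelled; round cross pin 8 mm thick along the lid's x, 9 mm above the origin, ends 27.5 mm from the axis on both sides; steel plate 72 mm across, z 24 to 29 mm. Fully in, the plate lies on the rim, origin 46 mm above the grinder's.
- bar_grip (a point): Middle of the lid's white bar grip, 44 mm above the lid's origin. The bar is 46 mm long (along x, above the pin), 14 mm wide (y), from z 29 to 59 mm. Half a turn of the lid makes no difference. Once turned, the pins are under the collar and the lid has 3 mm of play upwards.
- cover: Loose round white plastic cover, about 0.07 kg, on the grinder's mouth. Origin: centre of its underside, the foot of a 36 mm wide, 6 mm deep plug that drops loosely into the mouth; z up. Disc 88 mm across, z 6 to 12 mm; round knob 22 mm across on the axis, z 12 to 40 mm. On the grinder its origin is 64 mm above the table; on the table it stands on the plug.
- pill_tray: Bystander: yellow pill tray with closed flip lids, 45 (x) x 165 (y) x 23 mm, fixed on the table beyond the grinder. Origin: centre of the underside.
- spoon_rest: Bystander: loose round steel spoon rest, a dish 90 mm across and 14 mm high with a short tail on its -x side, 68 mm from the centre. Origin: centre of the underside.
- thermometer_case: Bystander: loose white thermometer case, 135 (x) x 24 (y) x 18 mm. Origin: centre of the underside.
- vase: Bystander: small loose glass vase, 72 mm across at the widest, 115 mm high. Origin: centre of the underside.
Not all that is in view belongs to the job. Leave any green or turquoise look-alike of the bayonet_lid alone.

How it is judged:
By the outcome, as a careful person would: the job done as asked, in the order asked, and still so for the second after the job is handed in, while the arm keeps its last pose, push and grip.
It also fails if it takes over 64 s, if anything falls off the work surface, if the arm or the gripper's body presses on something with over 40 N, if the wrist force passes 120 N, or if a joint passes its speed limit or range.

### The arm

A 6-joint arm with a two-finger parallel gripper is mounted at the origin on the work surface. World frame = base frame: x ahead of the robot, y to its left, z up, the work surface at z = 0. Lengths are in m, angles in rad, forces in N, time in s.
With the tool pointing down it reaches from about 0.2 to 0.875 m from the base axis. Payload 3.4 kg.
Tool frame: the origin (TCP) lies between the finger pads; the fingertips stand 25 mm ahead of it and the grasp point (between the pads) lies 6 mm ahead of it (r.nose_length is the z of the fingertips in the tool frame, in m); z points along the fingers, x is the direction in which the jaws open and shut, and the axes are right-handed (so a half turn about z gives the same grasp; the last joint's range is limited). The gripper opens to 94 mm and grips with 3 to 60 N. Pads are 16 mm wide; open, the fingers measure 119 mm over their backs; the gripper's body (75 mm by 177 mm) begins 78 mm behind the grasp point.
Start: joints at [-1.304, 0.276, 1.505, -0, 1.361, -0.121], TCP at [0.217, -0.532, 0.23] pointing down, gripper open.
Joint ranges: [-2.89, 2.89], [-0.75, 2.08], [0.22, 2.7], [-1.18, 4.32], [0.11, 2.71], [-2.7, 2.7]. Speed limits (rad/s): [2.57, 2.57, 3.14, 3.14, 3.14, 3.14].

### API

Orientations are given as a unit quaternion [w, x, y, z].
In Python, from plant import r, gripper_to, inverse_kinematics, vision, models, telemetry gives the robot as it stands. Calls block until the motion is done:
- r.move_to(position, orientation): joint-space move of the TCP to a pose.
- r.move_l(position, rot=None, vel=0.15, guard=None): straight line of the TCP; rot=None keeps the orientation; vel is the mean speed in m/s. With guard (N) it stops when the force on the tool has changed by that much, and returns True; else False.
- r.movej(angles): joint-space move.
- gripper_to(opening, f_grip=None): finger opening in m; f_grip is the grip in N (None keeps the last); returns when the fingers have stopped.
- r.hold(seconds).
- inverse_kinematics(position, orientation): joint angles nearest the present ones, or None.
- vision.snapshot(name): name is "side" or "top"; returns the picture (384x512x3 uint8, red, green, blue); there is no depth.
- vision.get_calibration(name): a dict with "fx", "fy", "cx", "cy" (pixels), "position" and "orientation" of the camera in the world. Camera axes: x right, y down, z forward; pixel columns grow to the right and rows downward; lengths in m; the calibration is good to about 2 mm. A picture is of the moment at which its call begins. get_calibration takes no time and is no camera call.
A pose or a line that the arm cannot do raises r.PlanningError and nothing moves.
- r.sign_off(): hands the job in, once; it reports no verdict.
Trained networks look in the newest picture that a camera, given by its name, has taken for a name from the list of things; names that differ only in an ending like _2 or _b are one class to them, and where a whole thing is asked for, a point or a joint stands for the part that bears it (a point fixed in the world has none). Each returns a list of dicts, best first, with "score" (0 to 1); they miss things now and then, are a little off and sometimes report something else, mostly with a low value. They report only what shows in the picture. A call takes as long as a camera call. They do not tell look-alikes from the thing itself.
- models.boxes_of(thing, camera): "at" ([x, y, z] in m, in world coordinates, good to about 4 mm: the middle of the surface that is visible of it).
- models.regions_of(thing, camera): "pixels" (384x512 bool, what is visible of it).
- models.mark_of(thing, camera): "at" ([x, y, z] in m, in world coordinates, good to about 4 mm: a listed point, or the origin of a listed thing).
Readings, each from a call of its own:
- telemetry.current_t(): time.
- telemetry.current_joints(): joint angles.
- telemetry.current_dq(): joint speeds.
- telemetry.current_joint_efforts(): joint torques, N m.
- telemetry.current_ee_pos(): TCP position.
- telemetry.current_tool_rot(): TCP orientation.
- telemetry.current_wrist_force(): force on the tool from outside, world axes, zero at the start.
- telemetry.current_torque(): the same for the moment, N m.
- telemetry.current_opening(): finger opening in m.
Only numpy, scipy, OpenCV 4.12 (cv2) and the standard library are available. Lean on these libraries where they do the work, as an engineer would, in place of code of your own. Each camera call takes 0.05 s, during which the arm holds its last target.

## Working session

There is one attempt and no reset: what is moved stays moved. The work goes in short steps, each a Python script; the robot and the scene stay as the last script left them, time stands still between calls to the robot, and variables do not carry over. Pictures are saved under pics/ and viewed, and the job is handed in when it is done.

```bash
ls; mkdir -p pics
python3 - <<'E'
from plant import r, vision, models, telemetry
import cv2, numpy as np
for c in ("side","top"):
    im=vision.snapshot(c); cv2.imwrite(f"pics/{c}0.png",im[:,:,::-1])
    k=vision.get_calibration(c); print(c,{a:np.round(b,4).tolist() for a,b in k.items()})
    for t in ["grinder","collar","stud","bayonet_lid","bar_grip","cover","pill_tray","spoon_rest","thermometer_case","vase"]:
        print(c,t,[(round(float(d["score"]),2),np.round(d["at"],4).tolist()) for d in models.mark_of(t,c)])
print(telemetry.current_t(), telemetry.current_tool_rot())
E
```

```text
pics
side {'fx': 384.0121, 'fy': 384.0121, 'cx': 251.9961, 'cy': 190.1454, 'position': [0.351, -0.5696, 0.7323], 'orientation': [-0.3692, 0.9137, -0.1569, 0.0657]}
side grinder [(0.78, [0.5333, 0.0635, -0.0015])]
side collar [(0.81, [0.531, 0.0614, 0.0695]), (0.67, [0.6681, 0.3358, 0.0034])]
side stud [(0.6, [0.5471, 0.0204, 0.0658])]
side bayonet_lid [(0.73, [0.5552, -0.2086, 0.0003]), (0.61, [0.4166, -0.2075, 0.0026]), (0.59, [0.5758, -0.3308, 0.0004])]
side bar_grip [(0.98, [0.5548, -0.2145, 0.0467]), (0.89, [0.4148, -0.2112, 0.0449]), (0.71, [0.5786, -0.3295, 0.0415]), (0.33, [0.5514, -0.2089, -0.0001])]
side cover [(0.92, [0.5366, 0.0589, 0.0633])]
side pill_tray [(0.69, [0.7875, 0.027, -0.0009])]
side spoon_rest [(0.7, [0.3586, -0.0234, -0.0008])]
side thermometer_case [(0.68, [0.5605, 0.2069, 0.0013]), (0.24, [0.5474, 0.0223, 0.0661])]
side vase [(0.64, [0.6702, 0.3377, -0.0004])]
top {'fx': 354.2952, 'fy': 354.2952, 'cx': 253.5551, 'cy': 189.7411, 'position': [0.3966, 0.0196, 0.9664], 'orientation': [0.0741, -0.6778, 0.7273, -0.0782]}
top grinder [(0.47, [0.5385, 0.0612, 0.0022])]
top collar [(0.43, [0.5375, 0.061, 0.068])]
top stud [(0.62, [0.5475, 0.0187, 0.0597])]
top bayonet_lid [(0.95, [0.4189, -0.2081, 0.004]), (0.91, [0.576, -0.3238, 0.0039]), (0.77, [0.5516, -0.211, 0.0011])]
top bar_grip [(0.88, [0.5731, -0.3294, 0.0477]), (0.82, [0.4161, -0.2035, 0.0474]), (0.59, [0.5548, -0.213, 0.0436])]
top cover [(0.76, [0.5384, 0.0639, 0.0663]), (0.41, [0.6753, 0.337, -0.0])]
top pill_tray [(0.66, [0.7882, 0.0243, 0.002])]
top spoon_rest [(0.56, [0.3601, -0.0241, -0.0011]), (0.45, [0.7855, 0.0255, 0.0024])]
top thermometer_case [(0.93, [0.5579, 0.2087, -0.0032])]
top vase [(0.93, [0.6724, 0.3369, 0.0023])]
1.1 [ 3.75486842e-05  8.30105461e-01 -5.57606420e-01  4.97700101e-05]
```

View pics/side0.png

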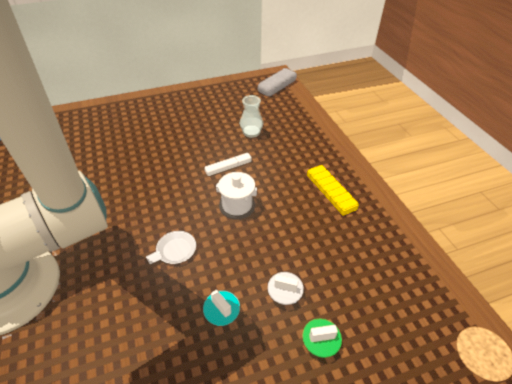

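View pics/top0.png

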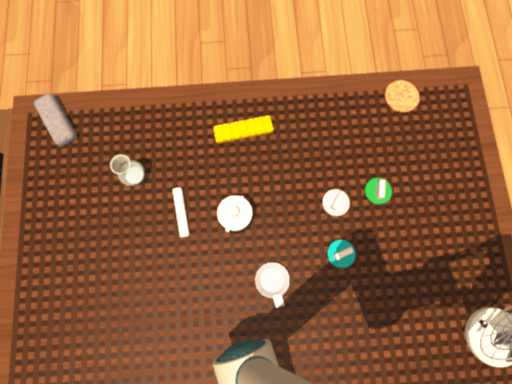

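Run:
```python
import cv2, numpy as np
from plant import vision
from scipy.spatial.transform import Rotation as R
for c in ("side","top"):
    im=cv2.imread(f"pics/{c}0.png"); k=vision.get_calibration(c)
    q=k["orientation"]; M=R.from_quat([q[1],q[2],q[3],q[0]])
    def px(p):
        v=M.inv().apply(np.array(p)-k["position"]); return (k["fx"]*v[0]/v[2]+k["cx"],k["fy"]*v[1]/v[2]+k["cy"])
    for p in [(.555,-.212,.044),(.416,-.208,.044),(.576,-.328,.044),(.535,.062,.07)]:
        print(c,p,np.round(px(p)))
    tiles=[]
    for p in [(.555,-.212,.03),(.416,-.208,.03),(.576,-.328,.03),(.535,.062,.05)]:
        u,v=map(int,px(p)); t=im[max(v-32,0):v+32,max(u-32,0):u+32]; tiles.append(cv2.resize(t,(390,290) if 0 else (390,390),interpolation=cv2.INTER_CUBIC))
    o=np.vstack([np.hstack(tiles[:2]),np.hstack(tiles[2:])]); cv2.imwrite(f"pics/{c}0crop.png",cv2.resize(o,(600,600)))
```

```text
side (0.555, -0.212, 0.044) [286. 283.]
side (0.416, -0.208, 0.044) [220. 302.]
side (0.576, -0.328, 0.044) [322. 332.]
side (0.535, 0.062, 0.07) [235. 185.]
top (0.555, -0.212, 0.044) [337. 200.]
top (0.416, -0.208, 0.044) [342. 253.]
top (0.576, -0.328, 0.044) [380. 189.]
top (0.535, 0.062, 0.07) [234. 213.]
```

View pics/side0crop.png

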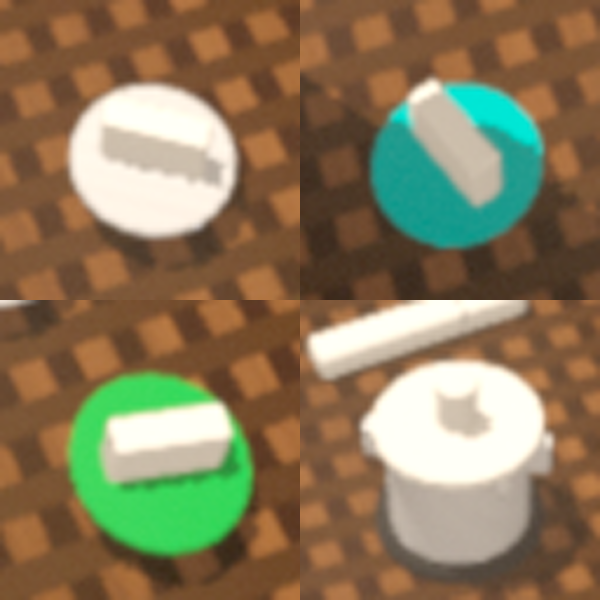

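View pics/top0crop.png

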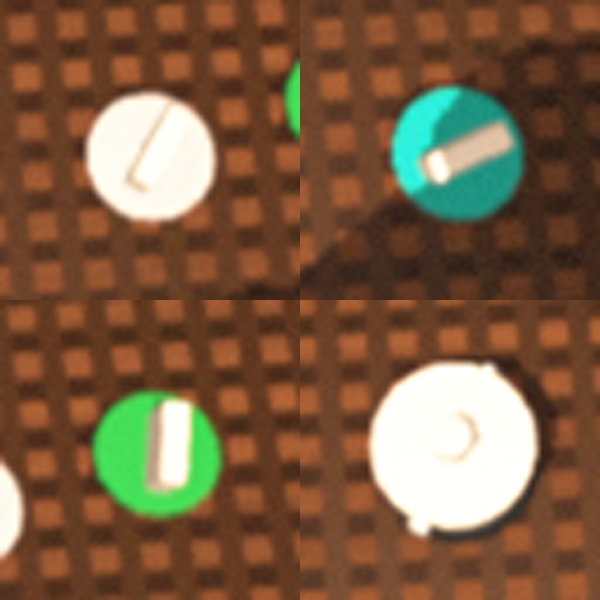

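The lid meant is the pale steel one at side (286,288) / top (337,203). The turquoise one at side (221,308) / top (342,253) and the green one at side (322,338) / top (378,190) are look-alikes. The crop confirms a white bar on a steel-white plate. Grinder with the cover is at side (237,192). I'll start with the cover.

```bash
cat > h.py <<'E'
from plant import r, gripper_to, inverse_kinematics, vision, models, telemetry
import cv2, numpy as np
from scipy.spatial.transform import Rotation as R
def q(a): a=np.radians(a); return [0,np.cos(a/2),np.sin(a/2),0]
def yaw(): 
    w,x,y,z=telemetry.current_tool_rot(); v=R.from_quat([x,y,z,w]).apply([1,0,0]); return np.degrees(np.arctan2(v[1],v[0]))
def st(s=""):
    print(s,"t",round(telemetry.current_t(),2),"p",np.round(telemetry.current_ee_pos(),4),"F",np.round(telemetry.current_wrist_force(),1),"T",np.round(telemetry.current_torque(),2),"op",round(telemetry.current_opening(),4),"yaw",round(yaw(),1))
def cam(c,k=None):
    k=vision.get_calibration(c); w,x,y,z=k["orientation"]; return k,R.from_quat([x,y,z,w])
def px(c,p):
    k,M=cam(c); v=M.inv().apply(np.atleast_2d(p)-np.array(k["position"])); return np.c_[k["fx"]*v[:,0]/v[:,2]+k["cx"],k["fy"]*v[:,1]/v[:,2]+k["cy"]]
def unpx(c,uv,z):
    k,M=cam(c); uv=np.atleast_2d(uv).astype(float); d=np.c_[(uv[:,0]-k["cx"])/k["fx"],(uv[:,1]-k["cy"])/k["fy"],np.ones(len(uv))]; d=M.apply(d); P=np.array(k["position"]); return P+d*((z-P[2])/d[:,2])[:,None]
def crop(c,p,h,name,s=8):
    im=vision.snapshot(c); u,v=px(c,p)[0].astype(int); y0=max(v-h,0);x0=max(u-h,0); t=im[y0:v+h,x0:u+h]
    t=cv2.resize(t,None,fx=s,fy=s,interpolation=cv2.INTER_CUBIC); cv2.imwrite(f"pics/{name}.png",t[:,:,::-1]); print(name,"origin",x0,y0,"scale",s); return im
E
python3 - <<'E'
from h import *
c=[.5365,.0617]
st()
r.move_to([*c,.17],q(0)); gripper_to(.05,15)
r.move_l([*c,.105],vel=.1); st("down")
gripper_to(0,15); st("grip")
r.move_l([*c,.185],vel=.12); st("up")
im=vision.snapshot("side"); cv2.imwrite("pics/side1.png",im[:,:,::-1])
E
```

```text
t 1.1 p [ 0.2174 -0.5323  0.2305] F [ 0.1  0.3 -0.5] T [-0.01 -0.   -0.02] op 0.0944 yaw -67.8
down t 5.13 p [0.537  0.0617 0.1054] F [-0.4 -0.  -0.3] T [-0.03 -0.15  0.05] op 0.0502 yaw 0.0
grip t 5.68 p [0.5366 0.0617 0.1053] F [ 0.  -0.3  2.1] T [-0.04  0.02  0.03] op 0.0214 yaw 0.0
up t 6.5 p [0.5358 0.0617 0.1842] F [ 0.7 -0.6 -0.3] T [-0.07 -0.03  0.05] op 0.0216 yaw -0.0
```

View pics/side1.png

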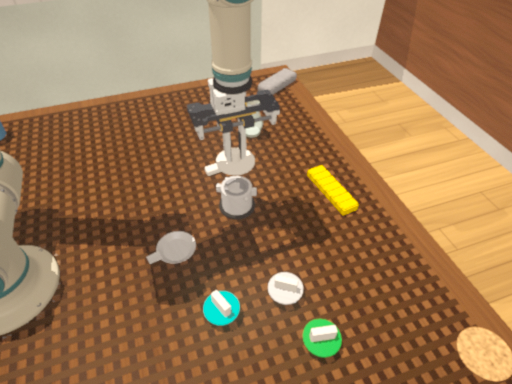

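The cover is held at (236,160) and the open cup shows at (236,195). Next I'll set the cover down at about (0.535, -0.075), which is bare table.

Run:
```python
from h import *
r.move_l([.535,-.075,.165],vel=.2)
r.move_l([.535,-.075,.052],vel=.12); st("pre")
print(r.move_l([.535,-.075,.036],vel=.025,guard=3)); st("touch")
gripper_to(.045); st("rel")
r.move_l([.535,-.075,.12],vel=.15)
r.move_to([.40,-.15,.25],q(0)); st("clear")
p=[.536,.062,.06]
crop("top",p,35,"top2"); crop("side",p,35,"side2")
for c in ("side","top"):
    im=vision.snapshot(c); cv2.imwrite(f"pics/{c}2f.png",im[:,:,::-1])
    for t in ["grinder","collar","stud","bar_grip","bayonet_lid","cover"]:
        print(c,t,[(round(float(d["score"]),2),np.round(d["at"],4).tolist()) for d in models.mark_of(t,c)])
crop("top",[.555,-.212,.04],22,"topl"); crop("side",[.555,-.212,.04],24,"sidel")
```

```text
pre t 8.48 p [ 0.5357 -0.075   0.0526] F [-0.1 -0.4 -0.5] T [ 0.   -0.1  -0.02] op 0.0218 yaw 0.0
True
touch t 8.97 p [ 0.5352 -0.075   0.0408] F [ 1.  -0.1  1.8] T [-0.03 -0.17  0.02] op 0.0216 yaw -0.0
rel t 9.53 p [ 0.5345 -0.0749  0.0407] F [ 0.5  0.6 -0. ] T [-0.02 -0.11  0.04] op 0.0455 yaw -0.0
clear t 11.03 p [ 0.4002 -0.1497  0.249 ] F [-0.2 -0.7 -0.4] T [-0.04 -0.06 -0.01] op 0.0447 yaw -0.0
top2 origin 198 178 scale 8
side2 origin 200 153 scale 8
side grinder [(0.94, [0.533, 0.0603, -0.0006]), (0.22, [0.5547, -0.2093, 0.001])]
side collar [(0.56, [0.5306, 0.0587, 0.0715])]
side stud [(0.59, [0.546, 0.019, 0.0628])]
side bar_grip [(0.79, [0.4155, -0.2113, 0.0421]), (0.77, [0.5777, -0.3317, 0.0432]), (0.61, [0.5503, -0.2145, 0.0451])]
side bayonet_lid [(0.86, [0.5513, -0.2122, 0.0013]), (0.62, [0.4138, -0.2094, -0.0011]), (0.57, [0.5767, -0.3275, 0.0001])]
side cover [(0.96, [0.5378, -0.0745, -0.0004])]
top grinder [(0.59, [0.5363, 0.0636, -0.0002]), (0.45, [0.5313, -0.0755, 0.0048])]
top collar [(0.9, [0.5362, 0.0594, 0.0665]), (0.68, [0.5583, 0.2089, -0.0031])]
top stud [(0.7, [0.547, 0.0215, 0.0578]), (0.43, [0.5507, -0.2118, 0.0054])]
top bar_grip [(0.87, [0.5524, -0.2114, 0.0449]), (0.63, [0.4155, -0.2095, 0.0446]), (0.62, [0.5722, -0.33, 0.0437])]
top bayonet_lid [(0.78, [0.5745, -0.3268, 0.0007]), (0.56, [0.5518, -0.2132, 0.0031]), (0.49, [0.4152, -0.2081, 0.0016])]
top cover [(0.98, [0.5365, -0.0774, 0.0029])]
topl origin 314 178 scale 8
sidel origin 262 259 scale 8
```

Run:
```python
import cv2,numpy as np
a=[cv2.resize(cv2.imread(f"pics/{n}.png"),(400,300) if 0 else (380,380)) for n in ("top2","side2")]
cv2.imwrite("pics/g2.png",np.hstack(a))
a=[cv2.resize(cv2.imread(f"pics/{n}.png"),(380,380)) for n in ("topl","sidel")]
cv2.imwrite("pics/l2.png",np.hstack(a))
```

```text
(no output)
```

View pics/g2.png

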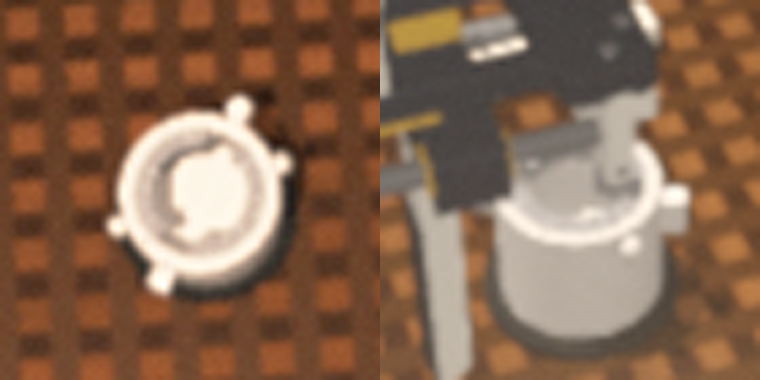

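View pics/l2.png

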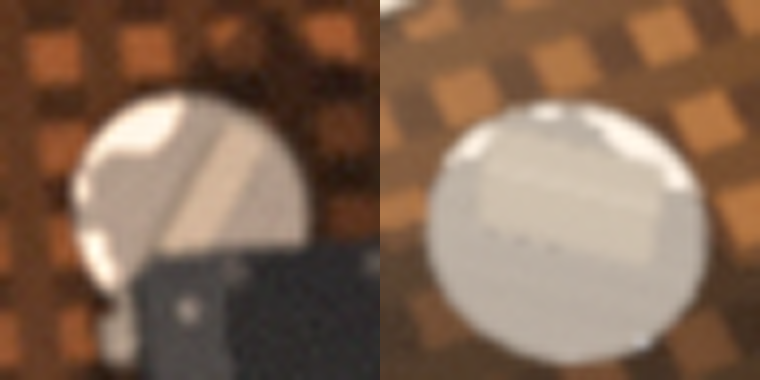

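View pics/side2f.png

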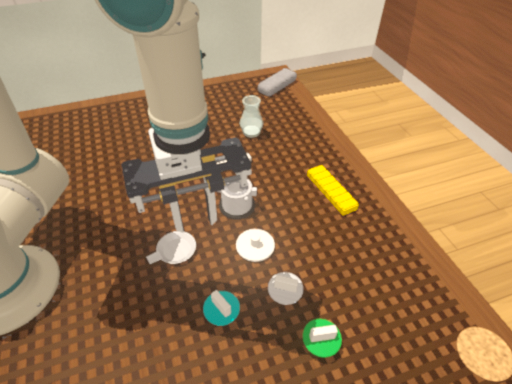

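View pics/top2f.png

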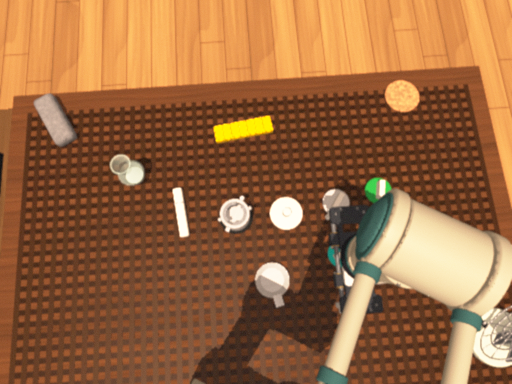

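The cover stands upright on bare table at side (255,245) / top (286,213). In the top crop the cup's tabs are at composite (238,108) and (160,277), and the studs at (283,160) and (117,226). I'll turn these into yaw and position by model overlay.

Run:
```python
from h import *
s=380/70
def g(pts,z): return unpx("top",np.array(pts)/s+[198,178],z)
t=g([(238,108),(160,277)],.065); print(t, np.degrees(np.arctan2(*(t[0]-t[1])[1::-1])), t.mean(0))
t=g([(283,160),(117,226)],.062); print(t, np.degrees(np.arctan2(*(t[0]-t[1])[1::-1])), t.mean(0))
# rim circle fit in top2f
im=cv2.imread("pics/top0.png"); g0=cv2.cvtColor(im,cv2.COLOR_BGR2HSV)
def fit(c,img,ctr,z,smax,vmin,h=24):
    hsv=cv2.cvtColor(img,cv2.COLOR_BGR2HSV); u,v=px(c,ctr)[0].astype(int)
    m=np.zeros(hsv.shape[:2],np.uint8); m[v-h:v+h,u-h:u+h]=((hsv[v-h:v+h,u-h:u+h,1]<smax)&(hsv[v-h:v+h,u-h:u+h,2]>vmin))
    cs,_=cv2.findContours(m,cv2.RETR_EXTERNAL,cv2.CHAIN_APPROX_NONE); cc=max(cs,key=cv2.contourArea)
    w=unpx(c,cc[:,0,:],z)[:,:2]; (x,y),rad=cv2.minEnclosingCircle(w.astype(np.float32)*1000); print(c,"circ",x,y,rad, "mean",w.mean(0))
fit("top",im,[.553,-.212,.029],.029,70,150)
fit("side",cv2.imread("pics/side0.png"),[.553,-.212,.029],.029,70,150)
# overlays
def draw(c,fn,org,h,segs,name,sc=10):
    img=cv2.imread(fn); u,v=px(c,org)[0].astype(int); x0,y0=u-h,v-h
    t=cv2.resize(img[y0:v+h,x0:u+h],None,fx=sc,fy=sc,interpolation=cv2.INTER_CUBIC)
    for P,col in segs:
        p=((px(c,P)-[x0,y0]+.5)*sc).astype(np.int32); cv2.polylines(t,[p],False,col,1,cv2.LINE_AA)
    return cv2.resize(t,(380,380))
def circ(c,rad,z): a=np.linspace(0,2*np.pi,60); return np.c_[c[0]+rad*np.cos(a),c[1]+rad*np.sin(a),0*a+z]
def rect(c,y,lx,ly,z):
    a=np.radians(y); X=np.array([np.cos(a),np.sin(a)]);Y=np.array([-X[1],X[0]]); 
    return np.array([[*(np.array(c)+sx*lx*X+sy*ly*Y),z] for sx,sy in [(1,1),(1,-1),(-1,-1),(-1,1),(1,1)]])
L=[.5535,-.2125]
out=[]
for ya in (-37,):
  for c in ("top","side"):
    out.append(draw(c,f"pics/{c}0.png",[*L,.03],20,[(circ(L,.036,.029),(0,0,255)),(rect(L,ya,.023,.007,.059),(0,160,0)),(rect(L,ya,.023,.007,.029),(255,0,0))],""))
cv2.imwrite("pics/ol.png",np.hstack(out))
# bar direction by topl crop
t=unpx("top",np.array([(185,235),(240,135)])/8.636+[314,178],.059); print(np.degrees(np.arctan2(*(t[1]-t[0])[1::-1])))
```

```text
[[0.57446376 0.03907006 0.065     ]
 [0.49655293 0.08061723 0.065     ]] -28.06946722636778 [0.53550834 0.05984365 0.065     ]
[[0.54836987 0.01935161 0.062     ]
 [0.52238156 0.09978709 0.062     ]] -72.09461178804165 [0.53537571 0.05956935 0.062     ]
top circ 552.7647094726562 -210.43934631347656 36.47922897338867 mean [ 0.55210953 -0.21041159]
side circ 552.9461059570312 -212.81814575195312 37.58977508544922 mean [ 0.55297   -0.2133681]
-34.642253815633346
```

View pics/ol.png

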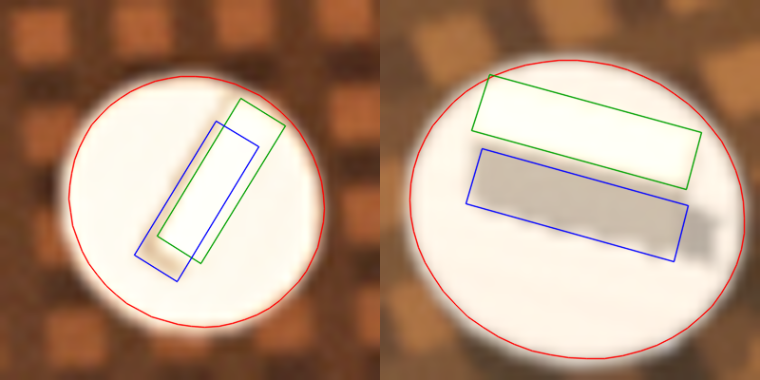

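The overlay fits: lid at (0.553, -0.212) with bar yaw about -36°, cup at (0.5355, 0.0605) with slot yaw about -27.5°. Both the tabs and the studs give that cup angle. Gripping the lid now.

Run:
```python
from h import *
L=[.553,-.2122]
r.move_to([*L,.13],q(54)); gripper_to(.045,35)
r.move_l([*L,.057],vel=.1,guard=8); st("down")
gripper_to(0,35); st("grip")
r.move_l([*L,.15],vel=.12); st("up")
r.move_l([.5355,.0605,.16],rot=q(62.5),vel=.2); st("over")
p=[.5355,.0605,.1]
crop("side",p,40,"side3",9)
crop("top",p,40,"top3",9)
for t in ["bar_grip","bayonet_lid"]:
    for c in("side",):
        print(c,t,[(round(float(d["score"]),2),np.round(d["at"],4).tolist()) for d in models.mark_of(t,c)])
```

```text
down t 13.9 p [ 0.5535 -0.2125  0.0575] F [ 0.5 -0.5 -0.1] T [ 0.08 -0.09 -0.03] op 0.0455 yaw 54.0
grip t 14.49 p [ 0.5532 -0.2122  0.0572] F [0.  0.3 2.1] T [ 0.09 -0.15  0.  ] op 0.0139 yaw 54.0
up t 15.42 p [ 0.5524 -0.2119  0.1491] F [-0.4 -0.1 -2.6] T [ 0.04 -0.13  0.02] op 0.0138 yaw 54.0
over t 16.93 p [0.5356 0.0598 0.1599] F [-0.5  0.3 -1.5] T [ 0.   -0.11 -0.03] op 0.0142 yaw 62.5
side3 origin 195 136 scale 9
top3 origin 193 171 scale 9
side bar_grip [(0.96, [0.5743, -0.3311, 0.0419]), (0.72, [0.5344, 0.056, 0.1471]), (0.58, [0.4159, -0.2098, 0.0416])]
side bayonet_lid [(0.94, [0.5755, -0.3291, 0.0033]), (0.88, [0.5363, 0.061, 0.1018]), (0.83, [0.4156, -0.2069, 0.0002])]
```

View pics/side3.png

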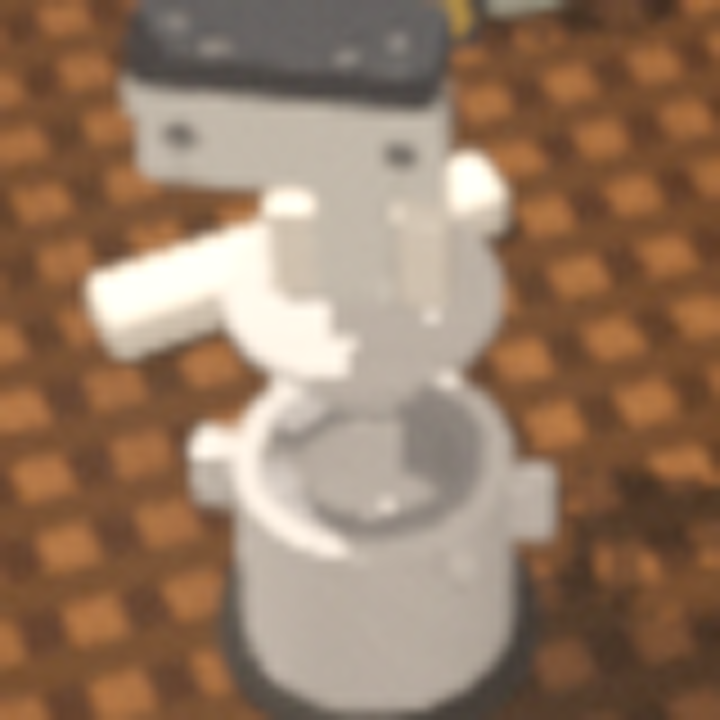

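The lid is held level above the cup, with its plate at crop (365,300) and the rim at (375,470). I'll check lid and cup centring by overlay before inserting.

Run:
```python
from h import *
def circ(c,rad,z): a=np.linspace(0,2*np.pi,80); return np.c_[c[0]+rad*np.cos(a),c[1]+rad*np.sin(a),0*a+z]
def rect(c,y,lx,ly,z):
    a=np.radians(y); X=np.array([np.cos(a),np.sin(a)]);Y=np.array([-X[1],X[0]]); 
    return np.array([[*(np.array(c)+sx*lx*X+sy*ly*Y),z] for sx,sy in [(1,1),(1,-1),(-1,-1),(-1,1),(1,1)]])
t=cv2.imread("pics/side3.png"); P=[.5356,.0598]; G=[.5355,.0605]; lz=.1027
dl=lambda A,col: cv2.polylines(t,[((px("side",A)-[195,136]+.5)*9).astype(np.int32)],False,col,1,cv2.LINE_AA)
dl(circ(P,.036,lz+.029),(0,0,255)); dl(rect(P,-27.5,.023,.007,lz+.059),(0,160,0))
dl(circ(G,.038,.07),(255,0,0)); dl(circ(G,.022,.07),(255,0,255))
dl(rect(G,-27.5,.049,.005,.07),(255,255,0))
t2=t
t=cv2.imread("pics/top2.png"); 
d2=lambda A,col: cv2.polylines(t,[((px("top",A)-[198,178]+.5)*8).astype(np.int32)],False,col,1,cv2.LINE_AA)
d2(circ(G,.038,.07),(255,0,0)); d2(circ(G,.022,.07),(255,0,255)); d2(rect(G,-27.5,.049,.005,.065),(0,160,0)); d2(circ(G,.046,0.0),(0,0,255))
cv2.imwrite("pics/ov3.png",np.hstack([cv2.resize(t2,(400,400)),cv2.resize(t,(400,400))]))
```

```text
(no output)
```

View pics/ov3.png

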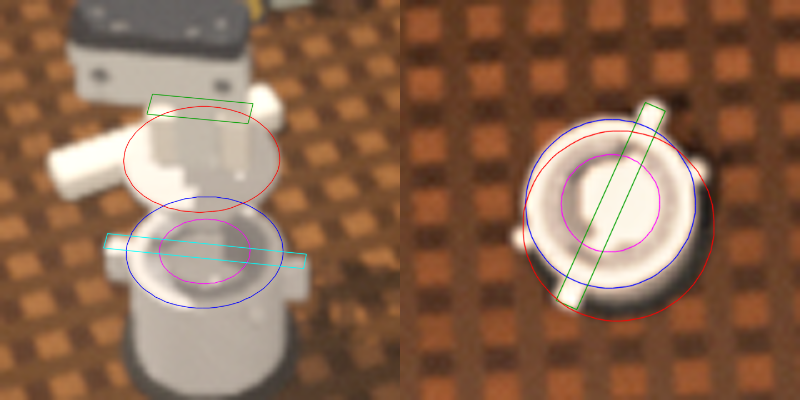

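Run:
```python
from h import *
G=[.5355,.0605]
r.move_l([*G,.135],vel=.1); st("pre")
print(r.move_l([*G,.1028],vel=.03,guard=6)); st("in?")
```

```text
pre t 17.53 p [0.5352 0.0603 0.1346] F [ 0.3 -0.3 -1.2] T [-0.03 -0.13  0.01] op 0.0135 yaw 62.5
True
in? t 18.56 p [0.5352 0.0605 0.1032] F [0.4 0.9 5.5] T [-0.05 -0.24 -0.01] op 0.014 yaw 62.5
```

The lid went fully in: contact at TCP z 0.1032, where 0.103 was expected, with small side forces. Now I'll ease up 1 mm and turn clockwise in steps.

Run:
```python
from h import *
G=[.5355,.0605]
r.move_l([*G,.1040],vel=.02); st("ease")
for a in (52,40,28,17.6):
    r.move_l([*G,.1040],rot=q(a),vel=.02); st(a)
    if np.linalg.norm(telemetry.current_wrist_force())>25 or abs(telemetry.current_torque()[2])>.8: print("STOP"); break
r.hold(.2); st("held")
p=[.5355,.0605,.08]
crop("side",p,36,"side4",10); crop("top",p,36,"top4",10)
for t in ("stud","bar_grip","bayonet_lid","cover"):
  for c in ("side",):
    vision; print(t,[(round(float(d["score"]),2),np.round(d["at"],4).tolist()) for d in models.mark_of(t,c)])
im=vision.snapshot("side"); cv2.imwrite("pics/side4f.png",im[:,:,::-1])
```

```text
ease t 18.83 p [0.5351 0.0605 0.1036] F [ 0.4  0.8 -1.6] T [ 0.06 -0.17  0.  ] op 0.0134 yaw 62.5
52 t 19.17 p [0.5352 0.0605 0.1036] F [-0.   0.4 -1.3] T [-0.03 -0.19 -0.05] op 0.0138 yaw 52.1
40 t 19.52 p [0.5353 0.0605 0.1038] F [-0.4  0.3 -1.8] T [ 0.01 -0.13 -0.03] op 0.014 yaw 40.2
28 t 19.88 p [0.5354 0.0605 0.1039] F [ 0.6  0.8 -2. ] T [-0.06 -0.07 -0.01] op 0.0141 yaw 28.2
17.6 t 20.22 p [0.5355 0.0605 0.104 ] F [ 0.1 -1.7 -1.7] T [-0.03 -0.09  0.01] op 0.0141 yaw 17.9
held t 20.42 p [0.5355 0.0605 0.104 ] F [ 0.3 -0.7 -2. ] T [-0.03 -0.09  0.03] op 0.0139 yaw 17.7
side4 origin 199 146 scale 10
top4 origin 198 176 scale 10
stud [(0.84, [0.5449, 0.0173, 0.0643])]
bar_grip [(0.95, [0.5775, -0.3335, 0.0407]), (0.9, [0.4173, -0.2108, 0.0424]), (0.89, [0.5354, 0.0605, 0.0934]), (0.51, [0.5355, 0.0658, -0.001]), (0.16, [0.7858, 0.0261, 0.0017])]
bayonet_lid [(0.68, [0.5365, 0.0626, 0.0487]), (0.61, [0.5742, -0.3276, 0.0029]), (0.57, [0.4167, -0.208, 0.0008])]
cover [(0.87, [0.5372, -0.077, 0.0027])]
```

View pics/side4.png

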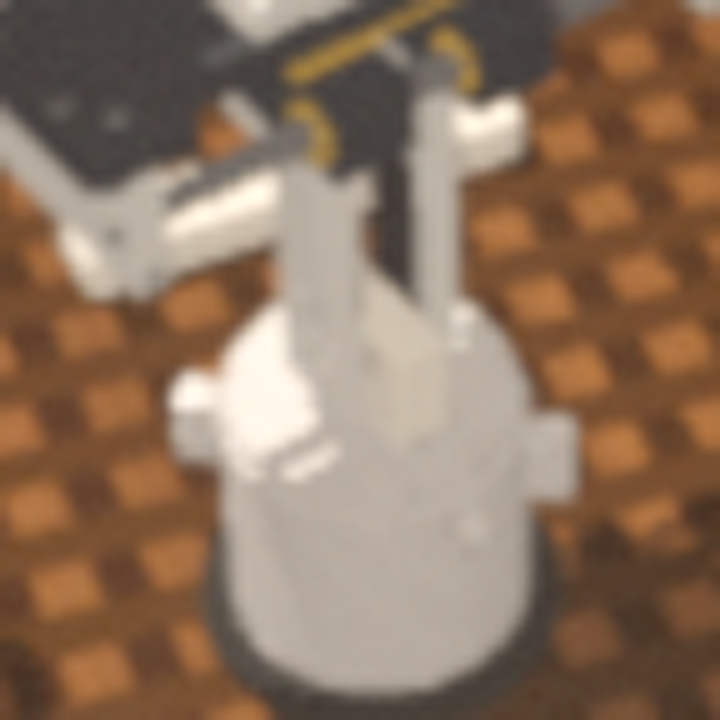

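View pics/top4.png

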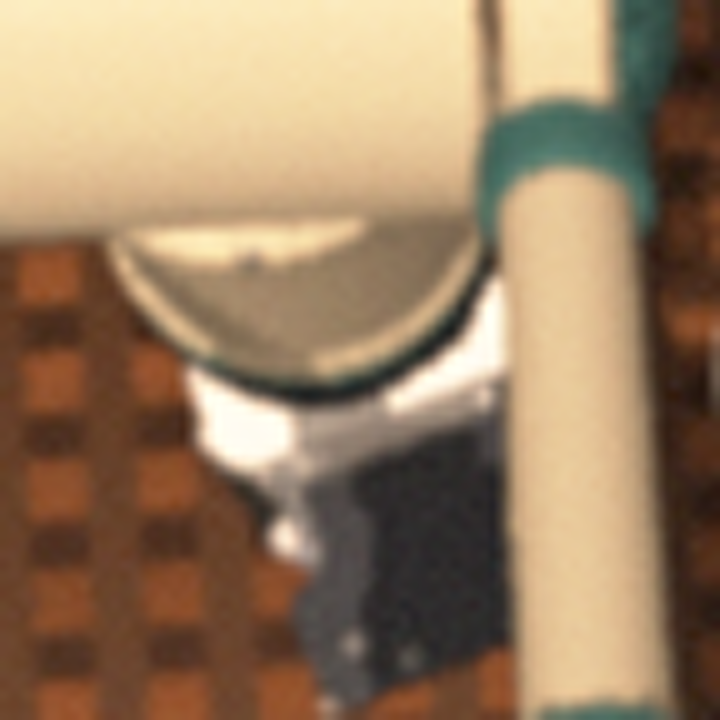

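View pics/side4f.png

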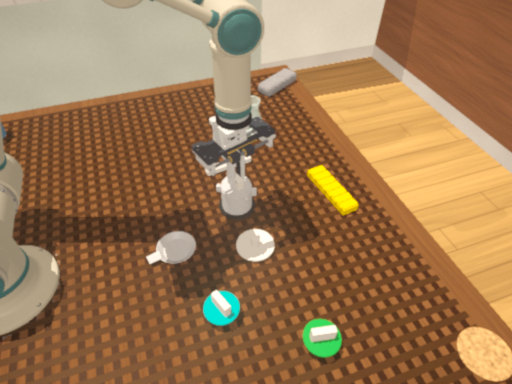

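The bar's near end at (415,435) lines up with the stud at (470,525). The cover and bystanders are unmoved. I'll settle the lid back onto the rim, check the bar against the stud with an overlay, then hand in.

Run:
```python
from h import *
G=[.5355,.0605]
print(r.move_l([*G,.1029],rot=q(17.6),vel=.01,guard=3)); r.hold(.3); st("settled")
im=crop("side",[*G,.08],36,"side5",10)
t=cv2.imread("pics/side5.png"); o=np.array([199,146])
a=np.radians(-72.4); d=np.array([np.cos(a),np.sin(a)])
for z,col,rr in ((.105,(0,160,0),.023),(.075,(0,0,255),.041),(.062,(255,0,0),.041)):
    A=np.array([[*(np.array(G)-0*d),z],[*(np.array(G)+rr*d),z]]); cv2.polylines(t,[((px("side",A)-o+.5)*10).astype(np.int32)],False,col,2)
cv2.imwrite("pics/ov5.png",t[:,:600] if 0 else cv2.resize(t,(590,590)))
for th in ("cover","spoon_rest","thermometer_case","vase"):
    print(th,[(round(float(x["score"]),2),np.round(x["at"],3).tolist()) for x in models.mark_of(th,"side")][:1])
```

```text
True
settled t 21.27 p [0.5358 0.0605 0.1032] F [0.7 0.7 6.1] T [-0.14 -0.04  0.01] op 0.014 yaw 17.6
side5 origin 199 146 scale 10
cover [(0.7, [0.534, 0.064, -0.003])]
spoon_rest [(0.97, [0.355, -0.023, -0.003])]
thermometer_case [(0.47, [0.556, 0.207, 0.001])]
vase [(0.49, [0.67, 0.336, 0.001])]
```

View pics/ov5.png

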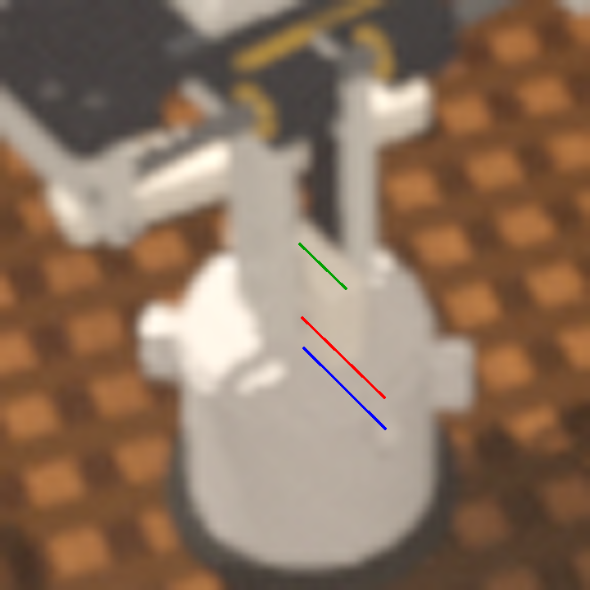

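The halfway line ends on the stud at (387,433), and the lid is seated on the rim and still gripped. The "cover" report at the cup is the network mistaking the lid: the cover was seen on the table at (255,245) a second earlier, and nothing has gone near it since.

Run:
```python
from h import *
im=vision.snapshot("side"); print("cover px mean",im[240:250,250:260].mean((0,1)))
r.sign_off(); st("end")
```

```text
cover px mean [206.21 191.75 173.32]
the job is handed in; nothing more can be done
the job is handed in; nothing more can be done
```

I set the cover upright on the bare table beside the grinder. Then I put the pale steel lid into the cup and turned it 45° clockwise. I handed the job in at about 21 s with the lid still gripped; the limit is 64 s.

**Lid:**
- **Seating:** it went fully down, with contact within 1 mm of the expected height, and it rests on the rim with about 6 N on the tool.
- **Angle:** the bar is at about -72.4°. The studs measured -72.1° directly, and -73° when worked out from the tabs. The overlay line ends on the stud.
- **Turning:** it turned with almost no resistance, so it is well short of the click.

**Other things:** the spoon rest, thermometer case and vase read within about 5 mm of their starting positions. The pill tray and the green and turquoise look-alikes look unmoved in the pictures.

**One disagreement:** the last network call reported the cover on the grinder. I take that as the lid being mistaken for the cover. The picture about a second earlier showed the cover on the table, and its spot was still pale in the last one.

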